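Bring the edge burnisher up to fast

ROBOT

A 6-joint arm with a two-finger parallel gripper is mounted at the origin on the work surface. World frame = base frame: x ahead of the robot, y to its left, z up, the work surface at z = 0. Lengths are in m, angles in rad, forces in N, time in s.
With the tool pointing down it reaches from about 0.325 to 0.85 m from the base axis. Payload 4.4 kg.
Tool frame: the origin (TCP) lies midway between the tips of the shut fingers; the grasp point (between the pads) lies 19 mm behind it; z points along the fingers, y is the direction in which the jaws open and shut (so a half turn about z gives the same grasp; the last joint's range is limited). The gripper opens to 94 mm and grips with 3 to 60 N. Pads are 16 mm wide; open, the fingers measure 119 mm over their backs; the gripper's body (75 mm by 177 mm) begins 78 mm behind the grasp point.
Start: joints at [0.965, 0.207, 1.542, -0, 1.393, -0.15], TCP at [0.253, 0.516, 0.205] pointing down, gripper open.
Joint ranges: [-2.73, 2.73], [-0.86, 2.22], [0.23, 2.46], [-1.11, 4.25], [0.08, 2.63], [-2.82, 2.82]. Speed limits (rad/s): [2.79, 2.79, 3.14, 3.14, 3.14, 3.14].

INTERFACE

Orientations are given as [roll, pitch, yaw] about the fixed x, y, z axes, in that order (R = Rz(yaw) Ry(pitch) Rx(roll)).
In Python, from plant import * gives the robot as it stands.
- The arm moves only by the tool apply_moves, never from a script. Its argument "steps" is a list of rows, each an object with "xyz": the shift along the tool's x, y, z in mm, a list of three; "angular": the turn, a rotation vector about the tool's x, y, z in rad, a list of three; "hand": the opening, from 0 (shut) to 1 (fully open). In form: [{"xyz": [dx, dy, dz], "angular": [ax, ay, az], "hand": hand}, ...]. A call has exactly 10 rows; each row shifts and turns the commanded pose from where the row before left it, along the tool's axes as they then stand; what a row does not reach is not made up. A row lasts 1/12 s, in which the tool goes at most 41.7 mm and 7.16 degrees, less where a joint would pass 70% of its speed; a pose out of reach is approached as far as the arm can. A call is refused whole if a number of a shift passes 41.7 or a number of a turn 0.125, either way. A call with a gripper value outside its range is refused whole. The fingers move at their own pace and stop on an object; "force" is the grip in N (left out, the last holds). Time passes only in rows, so rows that do not move let the fingers close, or fill a call up. It gives the time, the measured TCP pose, the force and the opening at its end, in the units of the state.
- get_obs(): the state, without advancing time (a new reading comes with each control period).
- capture(name): name is "scene" or "top" or "wrist"; returns a dict with "image" (420x560x3 uint8, red, green, blue), "fx", "fy", "cx", "cy" (pixels), "pose" (4x4, takes a point from camera to world coordinates); the wrist camera has in their place "T_tool_cam" (4x4, takes a point from camera to tool coordinates, whose origin is the TCP and whose axes are the flange's). Camera axes: x right, y up, looking along -z (the intrinsics and any distortion apply to the point x, -y, -z); pixel columns grow to the right and rows downward; lengths in m; the calibration is good to about 2 mm. The wrist camera is an equidistant fisheye: a pixel r from the principal point sees the ray r / f radians off the axis. A picture is of the moment at which its call begins: read the wrist's pose just before it. There is no depth.
- finish_job(): hands the job in, once; it reports no verdict.
The state is a dict: "t": time; "qpos": joint angles; "qd": joint speeds; "joint_efforts": joint torques, N m; "eef_pos": TCP position; "orientation": TCP orientation; "force": force on the tool from outside, world axes, zero at the start; "torque": the same for the moment, N m; "opening": finger opening in m.
Only numpy, scipy, OpenCV 4.12 (cv2) and the standard library are available. Lean on these libraries where they do the work, as an engineer would, in place of code of your own. Each camera call takes 0.05 s, during which the arm holds its last target. There are 200 camera calls.

TASK

Get the edge-burnishing machine ready to run at full speed: first push its raised guard fully down over the wheel, then push the speed lever from off, past the slow notch, all the way to the fast stop, so that both stay there. Use only the fingertips or the outside of the fingers; nothing is to be picked up, and the other things on the bench and on the machine stay where they are.

Things in the scene. Friction and masses are not known exactly. Their poses are not given: they have to be found in the camera images.
- burnisher: Edge-burnishing machine fixed to the bench: bed plate 260 (x) x 400 (y) x 20 mm; green gearbox (180 x 160 mm, flat top 120 mm above the bench) on its right half, grooved wooden wheel under a guard on its left half. Origin: centre of the bed's underside, on the bench. x points from its front to its back (away from the robot, within 20 degrees), y to its left, z up.
- guard (a joint): Angle of the grey sheet-steel guard over the wheel, a flap hinged along its rear edge (hinge axis along the machine's y). 0 = fully down, flat over the wheel; it starts raised at 0.6 to 1.0 rad. The hinge is stiff: the flap stays where it is left, and takes about 0.1 N m to lower, so it is pushed down from above.
- guard_hinge (a point): Fixed point on the guard's hinge axis, at the middle of its width, 128 mm above the bench.
- guard_edge (a point): Middle of the guard's free front edge, on its upper face. The flap is 115 mm wide (along the machine's y) and reaches 111 mm from the hinge; it is 4 mm thick. Down, its upper face lies 132 mm above the bench.
- speed_lever (a joint): Speed lever, swinging level over the gearbox. 0 = off (its start, right-hand stop), 0.6 = slow notch, 1.2 = fast stop (left-hand end). Growing values swing the knob to the machine's left (+y; clockwise from above). A sprung cam holds it: about 5 N at the knob to leave off or slow. Let go between 0.35 and 0.85 it falls into slow; beyond 1.0 it is drawn to fast.
- lever_pivot (a point): Fixed point on the lever's upright pivot axis, 131 mm above the bench, on the gearbox. The lever runs from here towards the machine's front (-x); at 0.6 rad it points exactly along the machine's -x, at 0 it points 0.6 rad to the right of that, at 1.2 as much to the left.
- lever_knob (a point): Centre of the lever's upright black knob, 85 mm from the pivot axis, 164 mm above the bench. The knob is 22 mm in diameter and its top is 185 mm above the bench; its lower end is 143 mm above the bench, and the flat steel lever bar (16 mm wide) lies 131 to 137 mm above the bench under it. Moves with the lever.
- hammer: Bystander, to be left alone: wooden-handled steel hammer lying on the bench to the left of the machine. Loose; origin at its underside.
- dressing: Bystander, to be left alone: white bottle of edge dressing, 48 mm diameter, 95 mm tall, standing on the bench to the right of the machine. Loose; origin at its underside.
- wax_tin: Bystander, to be left alone: flat round tin, 68 mm diameter, 28 mm high, on the bench to the right of the machine. Loose; origin at its underside.
- awl: Bystander, to be left alone: awl lying on the bench behind the machine. Loose; origin at its underside.
- collar: Bystander, to be left alone: small brass collar, 32 mm outside, 14 mm high, lying on top of the gearbox at the rear right corner. Loose; origin at its underside.
- slicker: Bystander, to be left alone: small turned wooden edge slicker, 34 mm wide, 62 mm tall, standing on the bed plate in front of the wheel. Loose; origin at its underside.
- anvil_block: Bystander, to be left alone: steel block 60 x 50 x 30 mm on the bench behind the machine. Loose; origin at its underside.

How it is judged:
On the way, in this order (a step that is already met when the one before it is completed fails the run):
1. the guard is fully down while the lever is still at off (value of joint guard below 0.06 rad and value of joint speed_lever below 0.15 rad), for 0.2 s.
2. the lever has gone past the slow notch to the fast stop (value of joint speed_lever above 1.12 rad), for 0.3 s.
At the end, for the whole second after the job is handed in: The guard is down (within 0.06 rad), the lever rests at the fast stop (above 1.12 of 1.2 rad), and every bystander is within 30 mm of where it stood (value of joint guard below 0.06 rad and value of joint speed_lever above 1.12 rad and velocity of joint speed_lever between -0.05 and 0.05 rad/s and distance of each of hammer, dressing, wax_tin, awl, collar, slicker, anvil_block from where it was at the start of the episode below 0.03 m); the robot touches nothing.
It fails at once if the lever is moved out of off while the guard is still up (value of joint guard above 0.1 rad and value of joint speed_lever above 0.15 rad).
It fails at once if a bystander is lifted, carried or pushed away (30 mm) (distance of any of hammer, dressing, wax_tin, awl, collar, slicker, anvil_block from where it was at the start of the episode above 0.03 m).
It also fails if it takes over 45 s, if anything falls off the work surface, if the arm or the gripper's body presses on something with over 40 N, if the wrist force passes 120 N, or if a joint passes its speed limit or range.

## Working session

There is one attempt and no reset: what is moved stays moved. The work goes in short steps, Python scripts to look and compute and a tool call to move; the robot and the scene stay as the last step left them, time stands still between calls to the robot, and variables do not carry over. Pictures are saved under pics/ and viewed, about 8 in all and at most 12, crops included, and the job is handed in when it is done.

Besides the shell and the picture viewer there is one more tool, called after "Request:" by a JSON object that holds its "name" and its "arguments". apply_moves: Moves the arm, as the interface text tells. Its arguments: {"type":"object","properties":{"steps":{"type":"array","items":{"type":"object","properties":{"xyz":{"type":"array","items":{"type":"number"}},"angular":{"type":"array","items":{"type":"number"}},"hand":{"type":"number"}}}},"force":{"type":"number"}},"required":["steps"]}

```bash
mkdir -p pics; ls; python3 - <<'E'
from plant import *
import cv2,numpy as np
o=get_obs();print(o)
for n in("scene","top"):
    c=capture(n);cv2.imwrite(f"pics/{n}.png",c["image"][:,:,::-1])
    print(n,c["fx"],c["fy"],c["cx"],c["cy"],[k for k in c]);print(np.round(c["pose"],4).tolist())
    np.save(f"{n}.npy",c["pose"])
E
```

```text
pics
{'t': 0.0, 'qpos': array([ 9.64509791e-01,  2.07430747e-01,  1.54294936e+00,  1.20079430e-05,
        1.39350008e+00, -1.50453860e-01]), 'qd': array([ 1.07997425e-03, -5.73652578e-05,  4.40134059e-04, -2.11907157e-04,
        5.29982420e-04, -1.73900057e-03]), 'joint_efforts': array([ 8.84398901e-05, -3.70883596e+01, -2.81415886e+01,  6.98353280e-02,
        3.61953769e-02, -1.45624626e-04]), 'eef_pos': array([0.252636 , 0.5156238, 0.2042869]), 'orientation': array([-3.13933273e+00, -3.54553105e-04,  2.68575745e+00]), 'force': array([0.48925391, 0.75938066, 0.01182376]), 'torque': array([ 0.00291136,  0.03201952, -0.00480072]), 'opening': 0.09398936519097645}
scene 517.550606859047 517.550606859047 273.30971366347904 211.31284924842353 ['image', 'fx', 'fy', 'cx', 'cy', 'pose']
[[-0.864, -0.4018, 0.3034, 0.9287], [0.5035, -0.6824, 0.5299, 0.6158], [-0.0058, 0.6106, 0.7919, 1.0132], [0.0, 0.0, 0.0, 1.0]]
top 404.57483743089085 404.57483743089085 275.22164319370705 211.0679175765102 ['image', 'fx', 'fy', 'cx', 'cy', 'pose']
[[0.004, 0.9979, -0.0643, 0.5264], [-0.9999, 0.0034, -0.0098, 0.0276], [-0.0095, 0.0643, 0.9979, 1.0974], [0.0, 0.0, 0.0, 1.0]]
```

View pics/scene.png

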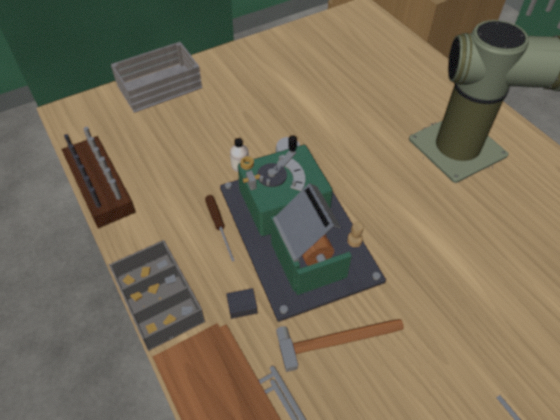

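View pics/top.png

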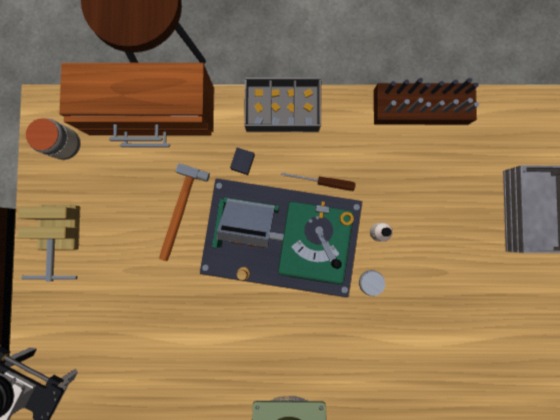

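The top view shows the bed with corners near (217,180), (362,202), (348,297) and (202,275). The knob is near (337,264), the pivot near (319,230), and the guard spans (218..275, 199..245). I'll enlarge for precision.

```bash
python3 - <<'E'
import cv2
a=cv2.imread("pics/top.png")[165:310,190:390];cv2.imwrite("pics/topc.png",cv2.resize(a,None,fx=4,fy=4,interpolation=cv2.INTER_CUBIC))
a=cv2.imread("pics/scene.png")[120:320,210:400];cv2.imwrite("pics/scc.png",cv2.resize(a,None,fx=3,fy=3,interpolation=cv2.INTER_CUBIC))
E
```

```text
(no output)
```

View pics/topc.png

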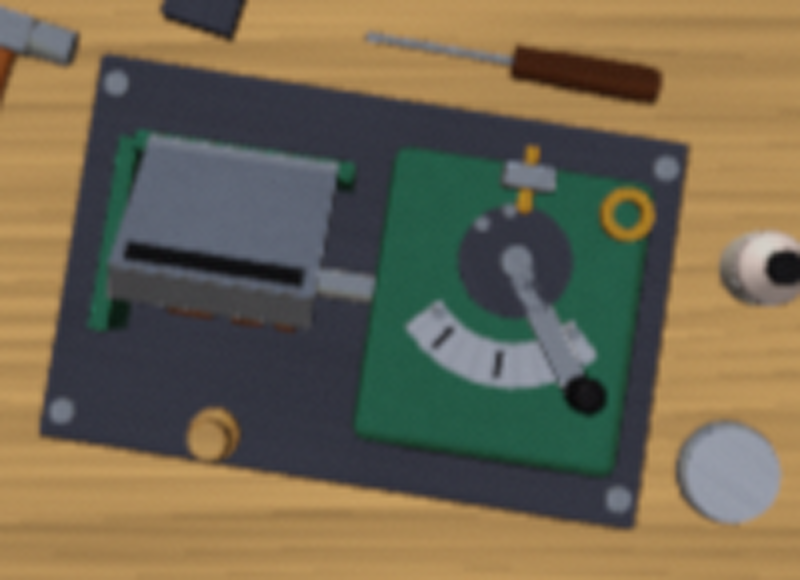

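View pics/scc.png

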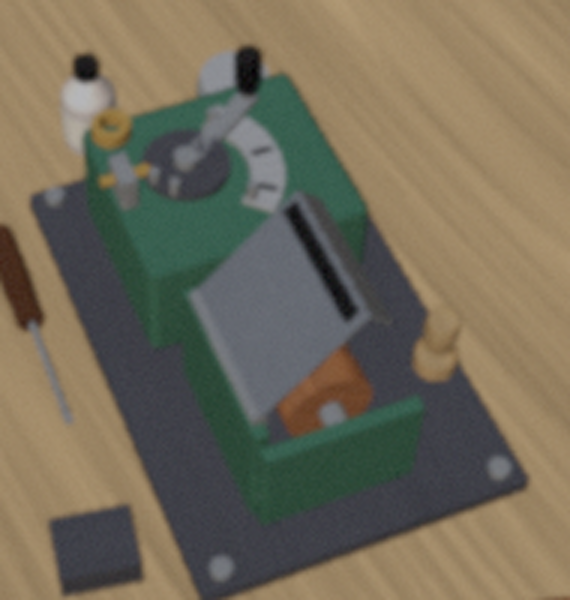

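```bash
cat >h.py <<'E'
import numpy as np
P={"top":(np.load("top.npy"),404.5748,275.2216,211.0679),"scene":(np.load("scene.npy"),517.5506,273.3097,211.3128)}
def ray(n,u,v):
    T,f,cx,cy=P[n];return T[:3,3],T[:3,:3]@np.array([(u-cx)/f,-(v-cy)/f,-1])
def atz(n,u,v,z):
    o,d=ray(n,u,v);return o+d*(z-o[2])/d[2]
def proj(n,p):
    T,f,cx,cy=P[n];q=T[:3,:3].T@(np.asarray(p)-T[:3,3]);return np.array([cx-f*q[0]/q[2],cy+f*q[1]/q[2]])
tc=lambda x,y:(190+x/4-.375,165+y/4-.375)
sc=lambda x,y:(210+x/3-.33,120+y/3-.33)
def tri(a,b):
    (o1,d1),(o2,d2)=ray("top",*a),ray("scene",*b)
    s=np.linalg.lstsq(np.c_[d1,-d2],o2-o1,rcond=None)[0];p,q=o1+d1*s[0],o2+d2*s[1];return (p+q)/2,np.linalg.norm(p-q)
E
python3 - <<'E'
from h import *
C=[(102,57),(690,146),(634,528),(40,436)]
W=np.array([atz("top",*tc(*c),.02) for c in C]);print(W.round(4))
o=W.mean(0)[:2]
xa=(W[0]+W[1]-W[2]-W[3])[:2];print(np.linalg.norm(xa)/2)
ya=(W[0]+W[3]-W[1]-W[2])[:2];print(np.linalg.norm(ya)/2)
th=np.arctan2(xa[1],xa[0]);th2=np.arctan2(-ya[0],ya[1]);print("yaw",th,th2)
th=(th+2*th2)/3
R=np.array([[np.cos(th),-np.sin(th)],[np.sin(th),np.cos(th)]])
S=[(35,202),(205,600),(525,485)]
print("scene corners",[atz("scene",*sc(*s),.02).round(4) for s in S])
def rep(n,p):print(n,np.round(p,4),"machine",np.round(R.T@(p[:2]-o),4))
print("o",o,"th",th)
pv=atz("top",*tc(517,258),.145);rep("pivot",pv)
k=atz("top",*tc(586,394),.185);rep("knobtop",k)
for n,a,b in [("edgeL",(112,268),(370,317)),("edgeR",(315,288),(303,193)),("hingeL",(150,135),(258,418)),("hingeR",(340,162),(192,293)),("knob",(586,394),(248,52)),("slickertop",(216,425),(442,318))]:
    p,e=tri(tc(*a),sc(*b));rep(n,p);print("  err",e)
E
```

```text
[[ 0.6819  0.1999  0.02  ]
 [ 0.6231 -0.1936  0.02  ]
 [ 0.3711 -0.1544  0.02  ]
 [ 0.4292  0.2376  0.02  ]]
0.25529035221668617
0.39705204081715156
yaw -0.15111234600347637 -0.1476777105413623
scene corners [array([ 0.6219, -0.1819,  0.02  ]), array([0.6834, 0.2028, 0.02  ]), array([0.4354, 0.2424, 0.02  ])]
o [0.52632434 0.02241092] th -0.14882258902873366
pivot [ 0.5456 -0.0658  0.145 ] machine [ 0.0321 -0.0844]
knobtop [ 0.4689 -0.1002  0.185 ] machine [-0.0387 -0.1298]
edgeL [0.5377 0.1633 0.2059] machine [-0.0097  0.141 ]
  err 0.0006931559105288234
edgeR [0.5236 0.0537 0.2102] machine [-0.0073  0.0306]
  err 0.00921554301029883
hingeL [0.6164 0.1536 0.1352] machine [0.0696 0.143 ]
  err 0.004917516973892801
hingeR [0.6008 0.0398 0.1331] machine [0.0711 0.0283]
  err 0.0046264595515929765
knob [ 0.4684 -0.0996  0.1868] machine [-0.0392 -0.1292]
  err 0.0014722531148355792
slickertop [0.4374 0.1192 0.0828] machine [-0.1023  0.0825]
  err 0.011738684970343635
```

Request:
{"name": "apply_moves", "arguments": {"steps": [{"xyz": [0, 0, -8], "angular": [0, 0, 0.12], "hand": 0}, {"xyz": [0, 0, -8], "angular": [0, 0, 0.12], "hand": 0}, {"xyz": [0, 0, -8], "angular": [0, 0, 0.12], "hand": 0}, {"xyz": [0, 0, -8], "angular": [0, 0, 0.12], "hand": 0}, {"xyz": [0, 0, -8], "angular": [0, 0, 0.12], "hand": 0}, {"xyz": [0, 0, -8], "angular": [0, 0, 0.12], "hand": 0}, {"xyz": [0, 0, -8], "angular": [0, 0, 0.12], "hand": 0}, {"xyz": [0, 0, -8], "angular": [0, 0, 0.12], "hand": 0}, {"xyz": [0, 0, -8], "angular": [0, 0, 0.12], "hand": 0}, {"xyz": [0, 0, -8], "angular": [0, 0, 0.12], "hand": 0}]}}

```text
t: 0.93
eef_pos: [0.2529, 0.5159, 0.2851]
orientation: [-3.141, 0.001, 1.48]
force: [0.4, 0.3, 0.5]
opening: 0.0307
```

```bash
cat >>h.py <<'E'
from scipy.spatial.transform import Rotation as Ro
TH=-0.1488
def m2w(x,y,z):return np.array([.5263+x*np.cos(TH)-y*np.sin(TH),.0224+x*np.sin(TH)+y*np.cos(TH),z])
def w2m(p):
    a,b=p[0]-.5263,p[1]-.0224;return np.round([a*np.cos(TH)+b*np.sin(TH),-a*np.sin(TH)+b*np.cos(TH),p[2]],4)
def to(x,y,z):
    from plant import get_obs
    s=get_obs();Rt=Ro.from_euler('xyz',s["orientation"])
    print("t",s["t"],"rpy",s["orientation"].round(3),"machine",w2m(s["eef_pos"]),"F",s["force"].round(2),"open",round(s["opening"],4))
    print("shift mm",(Rt.inv().apply(m2w(x,y,z)-s["eef_pos"])*1000).round(1),"yaw turn",(s["orientation"][2]-TH-np.pi/2).round(3))
E
python3 -c "
from h import *
to(.005,.087,.26)"
```

```text
t 0.9333 rpy [-3.141e+00  1.000e-03  1.480e+00] machine [-0.3436  0.4476  0.2851] F [0.42 0.3  0.46] open 0.0307
shift mm [-380.1  327.2   25.3] yaw turn 0.058
```

Request:
{"name": "apply_moves", "arguments": {"steps": [{"xyz": [0, 0, 0], "angular": [0, 0, 0.058], "hand": 0}, {"xyz": [-24, 23, 0], "hand": 0, "angular": [0, 0, 0]}, {"xyz": [-24, 23, 0], "hand": 0, "angular": [0, 0, 0]}, {"xyz": [-24, 23, 0], "hand": 0, "angular": [0, 0, 0]}, {"xyz": [-24, 23, 0], "hand": 0, "angular": [0, 0, 0]}, {"xyz": [-24, 23, 0], "hand": 0, "angular": [0, 0, 0]}, {"xyz": [-24, 23, 0], "hand": 0, "angular": [0, 0, 0]}, {"xyz": [-24, 23, 0], "hand": 0, "angular": [0, 0, 0]}, {"xyz": [-24, 23, 0], "hand": 0, "angular": [0, 0, 0]}, {"xyz": [-24, 23, 0], "hand": 0, "angular": [0, 0, 0]}]}}

```text
t: 1.77
eef_pos: [0.4275, 0.2714, 0.285]
orientation: [-3.141, 0.0, 1.428]
force: [0.6, 0.7, 0.7]
opening: 0.0005
```

```bash
python3 -c "
from h import *
to(.005,.087,.26)"
```

```text
t 1.7667 rpy [-3.141  0.     1.428] machine [-0.1346  0.2316  0.285 ] F [0.56 0.71 0.73] open 0.0005
shift mm [-145.5  138.8   24.9] yaw turn 0.006
```

Request:
{"name": "apply_moves", "arguments": {"steps": [{"xyz": [-21, 20, 0], "hand": 0, "angular": [0, 0, 0]}, {"xyz": [-21, 20, 0], "hand": 0, "angular": [0, 0, 0]}, {"xyz": [-21, 20, 0], "hand": 0, "angular": [0, 0, 0]}, {"xyz": [-21, 20, 0], "hand": 0, "angular": [0, 0, 0]}, {"xyz": [-21, 20, 0], "hand": 0, "angular": [0, 0, 0]}, {"xyz": [-21, 20, 0], "hand": 0, "angular": [0, 0, 0]}, {"xyz": [-20, 19, 0], "hand": 0, "angular": [0, 0, 0]}, {"xyz": [0, 0, 10], "hand": 0, "angular": [0, 0, 0]}, {"xyz": [0, 0, 10], "hand": 0, "angular": [0, 0, 0]}, {"xyz": [0, 0, 5], "hand": 0, "angular": [0, 0, 0]}]}}

```text
t: 2.6
eef_pos: [0.5424, 0.1089, 0.2579]
orientation: [-3.137, 0.0, 1.428]
force: [0.1, 0.3, -0.9]
opening: 0.0005
```

```bash
python3 -c "
from h import *
import cv2
from plant import capture
to(.005,.087,.132)
cv2.imwrite('pics/s2.png',cv2.resize(capture('scene')['image'][100:330,190:430,::-1],None,fx=2.5,fy=2.5))"
```

```text
t 2.6 rpy [-3.137  0.     1.428] machine [0.0031 0.088  0.2579] F [ 0.13  0.33 -0.92] open 0.0005
shift mm [ -1.    2.4 125.9] yaw turn 0.006
```

View pics/s2.png

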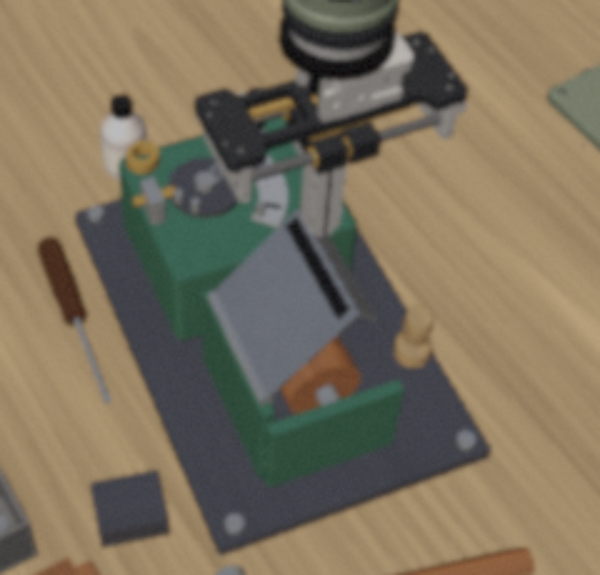

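The picture shows the shut fingertips (about (325,235)) hanging above the raised guard's front edge. I'm lowering now.

Request:
{"name": "apply_moves", "arguments": {"steps": [{"xyz": [0, 2, 9], "hand": 0, "angular": [0, 0, 0]}, {"xyz": [0, 2, 9], "hand": 0, "angular": [0, 0, 0]}, {"xyz": [0, 0, 9], "hand": 0, "angular": [0, 0, 0]}, {"xyz": [0, 0, 9], "hand": 0, "angular": [0, 0, 0]}, {"xyz": [0, 0, 9], "hand": 0, "angular": [0, 0, 0]}, {"xyz": [0, 0, 9], "hand": 0, "angular": [0, 0, 0]}, {"xyz": [0, 0, 9], "hand": 0, "angular": [0, 0, 0]}, {"xyz": [0, 0, 9], "hand": 0, "angular": [0, 0, 0]}, {"xyz": [0, 0, 9], "hand": 0, "angular": [0, 0, 0]}, {"xyz": [0, 0, 9], "hand": 0, "angular": [0, 0, 0]}]}}

```text
t: 3.48
eef_pos: [0.5483, 0.1081, 0.1701]
orientation: [3.141, -0.0, 1.428]
force: [-1.2, -1.0, 1.7]
opening: 0.0008
```

```bash
python3 -c "
from h import *
to(.005,.087,.132)"
```

```text
t 3.4833 rpy [ 3.141 -0.     1.428] machine [0.0091 0.088  0.1701] F [-1.19 -0.98  1.66] open 0.0008
shift mm [-1.  -4.1 38.1] yaw turn 0.006
```

Request:
{"name": "apply_moves", "arguments": {"steps": [{"xyz": [0, 0, 6], "hand": 0, "angular": [0, 0, 0]}, {"xyz": [0, 0, 6], "hand": 0, "angular": [0, 0, 0]}, {"xyz": [0, 0, 6], "hand": 0, "angular": [0, 0, 0]}, {"xyz": [0, 0, 6], "hand": 0, "angular": [0, 0, 0]}, {"xyz": [0, 0, 5], "hand": 0, "angular": [0, 0, 0]}, {"xyz": [0, 0, 4], "hand": 0, "angular": [0, 0, 0]}, {"xyz": [0, 0, 2], "hand": 0, "angular": [0, 0, 0]}, {"xyz": [0, 0, 1], "hand": 0, "angular": [0, 0, 0]}, {"xyz": [0, 0, 0], "hand": 0, "angular": [0, 0, 0]}, {"xyz": [0, 0, 0], "hand": 0, "angular": [0, 0, 0]}]}}

```text
t: 4.32
eef_pos: [0.5482, 0.108, 0.1345]
orientation: [3.141, 0.0, 1.428]
force: [0.1, -0.7, 0.9]
opening: 0.0006
```

Request:
{"name": "apply_moves", "arguments": {"steps": [{"xyz": [0, 0, 1], "hand": 0, "angular": [0, 0, 0]}, {"xyz": [0, 0, 1], "hand": 0, "angular": [0, 0, 0]}, {"xyz": [0, 0, 1], "hand": 0, "angular": [0, 0, 0]}, {"xyz": [0, 0, 1], "hand": 0, "angular": [0, 0, 0]}, {"xyz": [0, 0, 0], "hand": 0, "angular": [0, 0, 0]}, {"xyz": [0, 0, 0], "hand": 0, "angular": [0, 0, 0]}, {"xyz": [0, 0, 0], "hand": 0, "angular": [0, 0, 0]}, {"xyz": [0, 0, 0], "hand": 0, "angular": [0, 0, 0]}, {"xyz": [0, 0, 0], "hand": 0, "angular": [0, 0, 0]}, {"xyz": [0, 0, 0], "hand": 0, "angular": [0, 0, 0]}]}}

```text
t: 5.15
eef_pos: [0.5485, 0.1081, 0.1322]
orientation: [3.14, -0.0, 1.428]
force: [-2.9, 0.6, 7.3]
opening: 0.0004
```

Force rose to 7 N at 132 mm, so the guard is on its stop. Next I lift and move across to the right of the lever.

Request:
{"name": "apply_moves", "arguments": {"steps": [{"xyz": [0, 0, -20], "hand": 0, "angular": [0, 0, 0]}, {"xyz": [0, 0, -30], "hand": 0, "angular": [0, 0, 0]}, {"xyz": [0, 0, -30], "hand": 0, "angular": [0, 0, 0]}, {"xyz": [0, 0, -30], "hand": 0, "angular": [0, 0, 0]}, {"xyz": [-30, -7, 0], "hand": 0, "angular": [0, 0, 0]}, {"xyz": [-30, -7, 0], "hand": 0, "angular": [0, 0, 0]}, {"xyz": [-30, -7, 0], "hand": 0, "angular": [0, 0, 0]}, {"xyz": [-30, -7, 0], "hand": 0, "angular": [0, 0, 0]}, {"xyz": [-30, -7, 0], "hand": 0, "angular": [0, 0, 0]}, {"xyz": [-30, -7, 0], "hand": 0, "angular": [0, 0, 0]}]}}

```text
t: 5.98
eef_pos: [0.48, -0.0652, 0.2405]
orientation: [3.141, 0.0, 1.428]
force: [0.5, -0.7, -0.5]
opening: 0.0004
```

```bash
python3 -c "
from h import *
import cv2
from plant import capture
to(-.038,-.18,.21)"
```

```text
t 5.9833 rpy [3.141 0.    1.428] machine [-0.0328 -0.0935  0.2405] F [ 0.48 -0.71 -0.48] open 0.0004
shift mm [-86.4  -5.8  30.5] yaw turn 0.006
```

Request:
{"name": "apply_moves", "arguments": {"steps": [{"xyz": [-22, 0, 0], "hand": 0, "angular": [0, 0, 0.006]}, {"xyz": [-22, -2, 0], "hand": 0, "angular": [0, 0, 0]}, {"xyz": [-22, -2, 0], "hand": 0, "angular": [0, 0, 0]}, {"xyz": [-20, -1, 0], "hand": 0, "angular": [0, 0, 0]}, {"xyz": [0, 0, 20], "hand": 0, "angular": [0, 0, 0]}, {"xyz": [0, 0, 20], "hand": 0, "angular": [0, 0, 0]}, {"xyz": [0, 0, 20], "hand": 0, "angular": [0, 0, 0]}, {"xyz": [0, 0, 20], "hand": 0, "angular": [0, 0, 0]}, {"xyz": [0, 0, 8], "hand": 0, "angular": [0, 0, 0]}, {"xyz": [0, 0, 0], "hand": 0, "angular": [0, 0, 0]}]}}

```text
t: 6.82
eef_pos: [0.4613, -0.1475, 0.1501]
orientation: [-3.137, -0.002, 1.422]
force: [-0.1, 0.4, -0.5]
opening: 0.0007
```

```bash
python3 -c "
from h import *
import cv2
from plant import capture
to(-.038,-.1515,.15)
a=capture('scene')['image'][100:300,190:400,::-1];b=capture('top')['image'][165:310,190:390,::-1]
a=cv2.resize(a,(420,400));b=cv2.resize(b,(552,400))
cv2.imwrite('pics/s3.png',cv2.resize(np.hstack([a,b]),None,fx=.82,fy=.82))
for A in np.arange(0,1.21,.1):print(A.round(1),np.round([32-85*np.cos(A-.6),-84.4+85*np.sin(A-.6)-19],1))"
```

```text
t 6.8167 rpy [-3.137e+00 -2.000e-03  1.422e+00] machine [-0.039  -0.1777  0.1501] F [-0.07  0.43 -0.47] open 0.0007
shift mm [26.2  1.   0.1] yaw turn -0.0
0.0 [ -38.2 -151.4]
0.1 [ -42.6 -144.2]
0.2 [ -46.3 -136.5]
0.3 [ -49.2 -128.5]
0.4 [ -51.3 -120.3]
0.5 [ -52.6 -111.9]
0.6 [ -53.  -103.4]
0.7 [-52.6 -94.9]
0.8 [-51.3 -86.5]
0.9 [-49.2 -78.3]
1.0 [-46.3 -70.3]
1.1 [-42.6 -62.6]
1.2 [-38.2 -55.4]
```

View pics/s3.png

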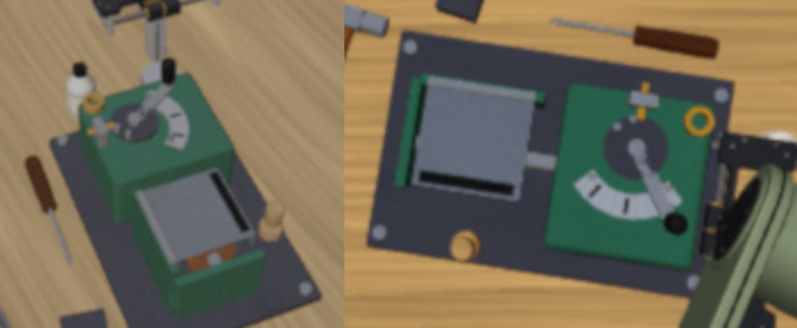

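Guard is flat over the wheel (left view, around (195,215)), the lever is still at off, and the fingers are standing just right of the knob. I'm pushing along the arc.

Request:
{"name": "apply_moves", "arguments": {"steps": [{"xyz": [13, 0, 0], "hand": 0, "angular": [0, 0, 0]}, {"xyz": [10, 0, 0], "hand": 0, "angular": [0, 0, 0]}, {"xyz": [3.5, 0, 0], "hand": 0, "angular": [0, 0, 0]}, {"xyz": [7, -4, 0], "hand": 0, "angular": [0, 0, 0]}, {"xyz": [7.5, -3.5, 0], "hand": 0, "angular": [0, 0, 0]}, {"xyz": [8, -3, 0], "hand": 0, "angular": [0, 0, 0]}, {"xyz": [8, -2, 0], "hand": 0, "angular": [0, 0, 0]}, {"xyz": [8.5, -1.5, 0], "hand": 0, "angular": [0, 0, 0]}, {"xyz": [8.5, -0.5, 0], "hand": 0, "angular": [0, 0, 0]}, {"xyz": [8.5, 0.5, 0], "hand": 0, "angular": [0, 0, 0]}]}}

```text
t: 7.75
eef_pos: [0.4601, -0.1005, 0.1556]
orientation: [3.135, 0.079, 1.428]
force: [-10.9, -94.8, -17.0]
opening: 0.0003
```

```bash
python3 -c "
from h import *
to(-.0426,-.0626,.15)"
```

```text
t 7.75 rpy [3.135 0.079 1.428] machine [-0.0473 -0.1314  0.1556] F [-10.93 -94.8  -17.04] open 0.0003
shift mm [69.   5.1  0.2] yaw turn 0.006
```

95 N means it's blocked, so I back off at once.

Request:
{"name": "apply_moves", "arguments": {"steps": [{"xyz": [-20, 0, 0], "hand": 0, "angular": [0, 0, 0]}, {"xyz": [-15, 0, 0], "hand": 0, "angular": [0, 0, 0]}, {"xyz": [-10, 0, 0], "hand": 0, "angular": [0, 0, 0]}, {"xyz": [-10, 0, 0], "hand": 0, "angular": [0, 0, 0]}, {"xyz": [-10, 0, 0], "hand": 0, "angular": [0, 0, 0]}, {"xyz": [0, 0, 0], "hand": 0, "angular": [0, 0, 0]}, {"xyz": [0, 0, 0], "hand": 0, "angular": [0, 0, 0]}, {"xyz": [0, 0, 0], "hand": 0, "angular": [0, 0, 0]}, {"xyz": [0, 0, 0], "hand": 0, "angular": [0, 0, 0]}, {"xyz": [0, 0, 0], "hand": 0, "angular": [0, 0, 0]}]}}

```text
t: 8.58
eef_pos: [0.452, -0.1283, 0.1524]
orientation: [-3.141, -0.0, 1.423]
force: [-0.2, 0.7, 0.1]
opening: 0.0007
```

```bash
python3 -c "
from h import *
import cv2
from plant import capture
to(-.038,-.1515,.15)
a=capture('scene')['image'][100:250,220:370,::-1];b=capture('top')['image'][205:310,260:390,::-1]
a=cv2.resize(a,(400,400));b=cv2.resize(b,(400,323));b=np.vstack([b,np.zeros((77,400,3),np.uint8)])
cv2.imwrite('pics/s4.png',np.hstack([a,b]))"
```

```text
t 8.5833 rpy [-3.141 -0.     1.423] machine [-0.0512 -0.1601  0.1524] F [-0.22  0.7   0.08] open 0.0007
shift mm [ 8.5 13.2  2.4] yaw turn 0.001
```

View pics/s4.png

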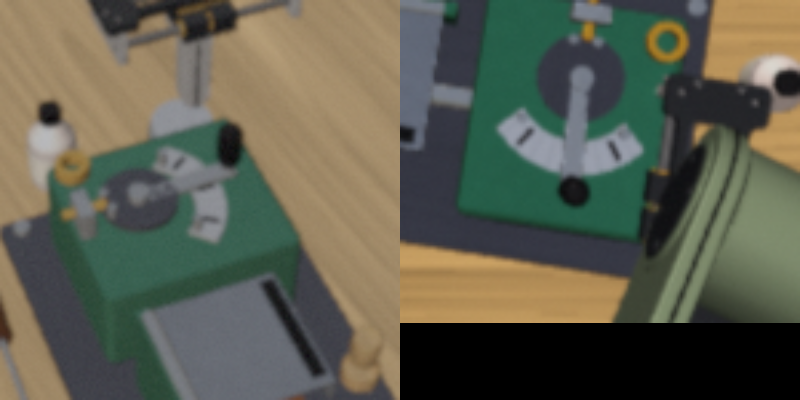

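The lever now sits at slow (in the top crop the bar points straight to the front), and everything else is unmoved. The finger stalled at y=-131, while the knob is now well ahead. I'll probe slowly to see what resisted.

Request:
{"name": "apply_moves", "arguments": {"steps": [{"xyz": [3, 0, 0], "hand": 0, "angular": [0, 0, 0]}, {"xyz": [3, 0, 0], "hand": 0, "angular": [0, 0, 0]}, {"xyz": [3, 0, 0], "hand": 0, "angular": [0, 0, 0]}, {"xyz": [3, 0, 0], "hand": 0, "angular": [0, 0, 0]}, {"xyz": [3, 0, 0], "hand": 0, "angular": [0, 0, 0]}, {"xyz": [3, 0, 0], "hand": 0, "angular": [0, 0, 0]}, {"xyz": [3, 0, 0], "hand": 0, "angular": [0, 0, 0]}, {"xyz": [3, 0, 0], "hand": 0, "angular": [0, 0, 0]}, {"xyz": [0, 0, 0], "hand": 0, "angular": [0, 0, 0]}, {"xyz": [0, 0, 0], "hand": 0, "angular": [0, 0, 0]}]}}

```text
t: 9.52
eef_pos: [0.4555, -0.1051, 0.1524]
orientation: [3.142, 0.0, 1.422]
force: [0.4, -0.9, -0.0]
opening: 0.0005
```

```bash
python3 -c "
from h import *
to(-.0426,-.0626,.15)"
```

```text
t 9.5167 rpy [3.142 0.    1.422] machine [-0.0511 -0.1366  0.1524] F [ 0.37 -0.86 -0.01] open 0.0005
shift mm [74.   8.5  2.4] yaw turn 0.0
```

Request:
{"name": "apply_moves", "arguments": {"steps": [{"xyz": [2, 0, 0], "hand": 0, "angular": [0, 0, 0]}, {"xyz": [2, 0, 0], "hand": 0, "angular": [0, 0, 0]}, {"xyz": [2, 0, 0], "hand": 0, "angular": [0, 0, 0]}, {"xyz": [2, 0, 0], "hand": 0, "angular": [0, 0, 0]}, {"xyz": [2, 0, 0], "hand": 0, "angular": [0, 0, 0]}, {"xyz": [2, 0, 0], "hand": 0, "angular": [0, 0, 0]}, {"xyz": [2, 0, 0], "hand": 0, "angular": [0, 0, 0]}, {"xyz": [2, 0, 0], "hand": 0, "angular": [0, 0, 0]}, {"xyz": [0, 0, 0], "hand": 0, "angular": [0, 0, 0]}, {"xyz": [0, 0, 0], "hand": 0, "angular": [0, 0, 0]}]}}

```text
t: 10.35
eef_pos: [0.4578, -0.0893, 0.1524]
orientation: [-3.142, 0.0, 1.422]
force: [-1.1, -0.7, 0.5]
opening: 0.0007
```

```bash
python3 -c "
from h import *
import cv2
from plant import capture
to(-.0426,-.0626,.15)
w=capture('wrist');cv2.imwrite('pics/w.png',w['image'][:,:,::-1]);print(w['fx'],w['cx'],w['cy'],w['T_tool_cam'].round(3))"
```

```text
t 10.35 rpy [-3.142  0.     1.422] machine [-0.0512 -0.1207  0.1524] F [-1.09 -0.67  0.46] open 0.0007
shift mm [58.1  8.6  2.4] yaw turn 0.0
325.19226210127806 282.6026206061068 211.91317251067625 [[ 0.     0.959  0.285  0.083]
 [ 1.    -0.    -0.     0.   ]
 [-0.     0.285 -0.959 -0.179]
 [ 0.     0.     0.     1.   ]]
```

View pics/w.png

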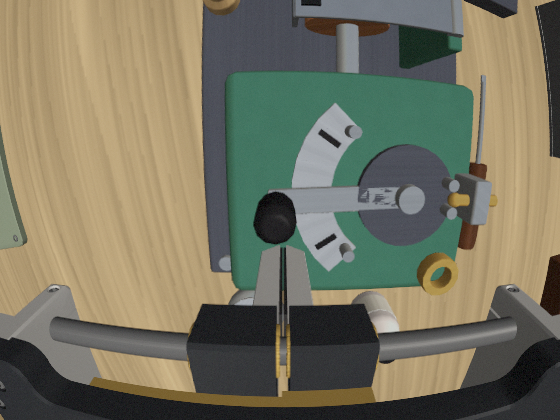

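The wrist view shows the fingertips (285,248) right behind the knob (275,217), the lever at slow, and nothing in the way. I push on slowly and watch the force.

Request:
{"name": "apply_moves", "arguments": {"steps": [{"xyz": [2, 0, 0], "hand": 0, "angular": [0, 0, 0]}, {"xyz": [2, 0, 0], "hand": 0, "angular": [0, 0, 0]}, {"xyz": [2, 0, 0], "hand": 0, "angular": [0, 0, 0]}, {"xyz": [2, 0, 0], "hand": 0, "angular": [0, 0, 0]}, {"xyz": [2, 0, 0], "hand": 0, "angular": [0, 0, 0]}, {"xyz": [2, 0, 0], "hand": 0, "angular": [0, 0, 0]}, {"xyz": [2, 0, 0], "hand": 0, "angular": [0, 0, 0]}, {"xyz": [2, 0, 0], "hand": 0, "angular": [0, 0, 0]}, {"xyz": [2, 0, 0], "hand": 0, "angular": [0, 0, 0]}, {"xyz": [0, 0, 0], "hand": 0, "angular": [0, 0, 0]}]}}

```text
t: 11.23
eef_pos: [0.4605, -0.0712, 0.1524]
orientation: [-3.142, -0.0, 1.422]
force: [0.4, -0.6, -0.6]
opening: 0.0002
```

```bash
python3 -c "
from h import *
to(-.0426,-.0626,.15)"
```

```text
t 11.2333 rpy [-3.142 -0.     1.422] machine [-0.0512 -0.1023  0.1524] F [ 0.42 -0.55 -0.57] open 0.0002
shift mm [39.7  8.6  2.4] yaw turn 0.0
```

Request:
{"name": "apply_moves", "arguments": {"steps": [{"xyz": [2, 0, 0], "hand": 0, "angular": [0, 0, 0]}, {"xyz": [2, 0, 0], "hand": 0, "angular": [0, 0, 0]}, {"xyz": [2, 0, 0], "hand": 0, "angular": [0, 0, 0]}, {"xyz": [2, 0, 0], "hand": 0, "angular": [0, 0, 0]}, {"xyz": [2, 0, 0], "hand": 0, "angular": [0, 0, 0]}, {"xyz": [0, 0, 0], "hand": 0, "angular": [0, 0, 0]}, {"xyz": [0, 0, 0], "hand": 0, "angular": [0, 0, 0]}, {"xyz": [0, 0, 0], "hand": 0, "angular": [0, 0, 0]}, {"xyz": [0, 0, 0], "hand": 0, "angular": [0, 0, 0]}, {"xyz": [0, 0, 0], "hand": 0, "angular": [0, 0, 0]}]}}

```text
t: 12.07
eef_pos: [0.4612, -0.0654, 0.1525]
orientation: [-3.141, 0.008, 1.422]
force: [-3.0, -10.9, -0.7]
opening: 0.0005
```

```bash
python3 -c "
from h import *
import cv2
from plant import capture
to(-.0426,-.0626,.15)
w=capture('wrist');cv2.imwrite('pics/w2.png',w['image'][:,:,::-1])"
```

```text
t 12.0667 rpy [-3.141  0.008  1.422] machine [-0.0514 -0.0965  0.1525] F [ -2.95 -10.94  -0.74] open 0.0005
shift mm [33.9  8.8  2.2] yaw turn 0.0
```

View pics/w2.png

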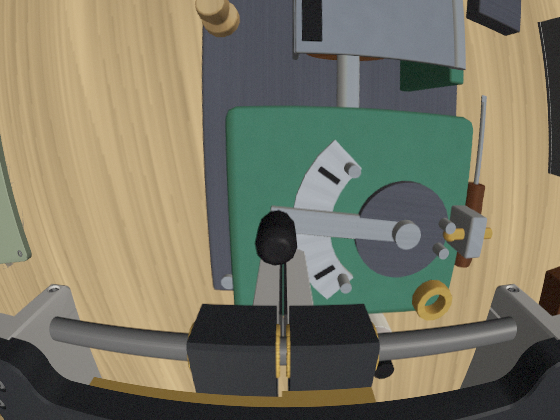

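Contact made: the bar has swung about 0.1 rad past slow at 11 N. I continue gently along the arc.

Request:
{"name": "apply_moves", "arguments": {"steps": [{"xyz": [1, 0, 0], "hand": 0, "angular": [0, 0, 0]}, {"xyz": [1, 0, 0], "hand": 0, "angular": [0, 0, 0]}, {"xyz": [1, 0, 0], "hand": 0, "angular": [0, 0, 0]}, {"xyz": [1, 0, 0], "hand": 0, "angular": [0, 0, 0]}, {"xyz": [1, 0, 0], "hand": 0, "angular": [0, 0, 0]}, {"xyz": [1, 0, 0], "hand": 0, "angular": [0, 0, 0]}, {"xyz": [1, 0.5, 0], "hand": 0, "angular": [0, 0, 0]}, {"xyz": [1, 0.5, 0], "hand": 0, "angular": [0, 0, 0]}, {"xyz": [1, 0.5, 0], "hand": 0, "angular": [0, 0, 0]}, {"xyz": [1, 0.5, 0], "hand": 0, "angular": [0, 0, 0]}]}}

```text
t: 12.95
eef_pos: [0.4618, -0.0613, 0.1525]
orientation: [-3.135, 0.02, 1.423]
force: [-13.4, -26.5, 3.5]
opening: 0.0004
```

```bash
python3 -c "
from h import *
to(-.0426,-.0626,.15)"
```

```text
t 12.95 rpy [-3.135  0.02   1.423] machine [-0.0514 -0.0923  0.1525] F [-13.38 -26.46   3.47] open 0.0004
shift mm [29.8  8.8  1.9] yaw turn 0.001
```

Request:
{"name": "apply_moves", "arguments": {"steps": [{"xyz": [0, 0, 0], "hand": 0, "angular": [0, 0, 0]}, {"xyz": [0, 0, 0], "hand": 0, "angular": [0, 0, 0]}, {"xyz": [0, 0, 0], "hand": 0, "angular": [0, 0, 0]}, {"xyz": [0, 0, 0], "hand": 0, "angular": [0, 0, 0]}, {"xyz": [0, 0, 0], "hand": 0, "angular": [0, 0, 0]}, {"xyz": [0, 0, 0], "hand": 0, "angular": [0, 0, 0]}, {"xyz": [0, 0, 0], "hand": 0, "angular": [0, 0, 0]}, {"xyz": [0, 0, 0], "hand": 0, "angular": [0, 0, 0]}, {"xyz": [0, 0, 0], "hand": 0, "angular": [0, 0, 0]}, {"xyz": [0, 0, 0], "hand": 0, "angular": [0, 0, 0]}]}}

```text
t: 13.78
eef_pos: [0.4618, -0.0613, 0.1525]
orientation: [-3.135, 0.02, 1.423]
force: [-12.4, -25.0, 3.4]
opening: 0.0005
```

```bash
python3 -c "
from h import *
import cv2
from plant import capture
to(-.0426,-.0626,.15)
w=capture('wrist');cv2.imwrite('pics/w3.png',cv2.resize(w['image'][150:330,190:480,::-1],None,fx=2.5,fy=2.5))"
```

```text
t 13.7833 rpy [-3.135  0.02   1.423] machine [-0.0514 -0.0923  0.1525] F [-12.35 -24.97   3.43] open 0.0005
shift mm [29.8  8.8  1.9] yaw turn 0.001
```

View pics/w3.png

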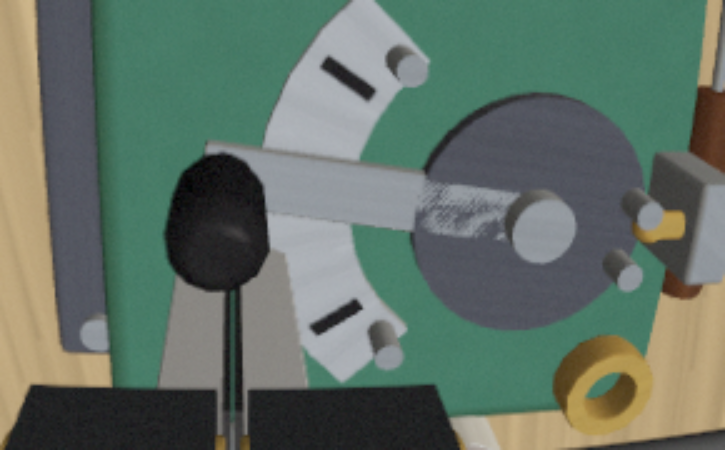

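```bash
python3 -c "
from h import *
from plant import get_obs
s=get_obs();print(s['force'],s['torque'],s['qpos'],s['joint_efforts'],s['t'])
F,T=s['force'],s['torque'];print('closest line pt offset',np.cross(F,T)/(F@F), 'dir',F/np.linalg.norm(F))"
```

```text
[-11.61208289 -25.56801813   4.12691865] [-4.63070091  2.26727684  0.20104539] [-0.30266022  0.03008424  1.85338227 -0.0217287   1.26128654 -0.14795409] [ 12.36553699 -26.75972164 -27.23814011   8.67065549  -1.27633933
   0.1771417 ] 13.8333
closest line pt offset [-0.01799563 -0.02082431 -0.17965053] dir [-0.40912085 -0.90082111  0.145401  ]
```

Request:
{"name": "apply_moves", "arguments": {"steps": [{"xyz": [1.5, 0, 0], "hand": 0, "angular": [0, 0, 0]}, {"xyz": [1.5, 0, 0], "hand": 0, "angular": [0, 0, 0]}, {"xyz": [1.5, 0, 0], "hand": 0, "angular": [0, 0, 0]}, {"xyz": [1.5, 0, 0], "hand": 0, "angular": [0, 0, 0]}, {"xyz": [0, 0, 0], "hand": 0, "angular": [0, 0, 0]}, {"xyz": [0, 0, 0], "hand": 0, "angular": [0, 0, 0]}, {"xyz": [0, 0, 0], "hand": 0, "angular": [0, 0, 0]}, {"xyz": [0, 0, 0], "hand": 0, "angular": [0, 0, 0]}, {"xyz": [0, 0, 0], "hand": 0, "angular": [0, 0, 0]}, {"xyz": [0, 0, 0], "hand": 0, "angular": [0, 0, 0]}]}}

```text
t: 14.67
eef_pos: [0.4622, -0.059, 0.1526]
orientation: [-3.135, 0.027, 1.423]
force: [-13.7, -34.1, 2.3]
opening: 0.0004
```

```bash
python3 -c "
from h import *
from plant import get_obs
to(-.0426,-.0626,.15)
s=get_obs();F,T=s['force'],s['torque'];print('line pt',np.cross(F,T)/(F@F),T)"
```

```text
t 14.6667 rpy [-3.135  0.027  1.423] machine [-0.0513 -0.09    0.1526] F [-13.72 -34.07   2.27] open 0.0004
shift mm [27.4  8.8  1.8] yaw turn 0.001
line pt [-0.00996499 -0.008312   -0.18502837] [-6.31974724  2.57002657  0.22490682]
```

```bash
cat >k.py <<'E'
from h import *
import cv2
from plant import capture
def knob():
    im=capture('scene')['image']
    best=[]
    m=(im.max(2)<45).astype(np.uint8)
    pr=lambda a:proj("scene",m2w(.032-.085*np.cos(a-.6),-.0844+.085*np.sin(a-.6),.164))
    sc=[]
    for a in np.arange(-.1,1.31,.02):
        # predicted silhouette of knob cylinder
        pts=[]
        kx,ky=.032-.085*np.cos(a-.6),-.0844+.085*np.sin(a-.6)
        for z in(.143,.185):
            for t in np.linspace(0,6.28,16):pts.append(proj("scene",m2w(kx+.011*np.cos(t),ky+.011*np.sin(t),z)))
        h=cv2.convexHull(np.array(pts,np.float32)).astype(np.int32)
        q=np.zeros(m.shape,np.uint8);cv2.fillConvexPoly(q,h,1)
        sc.append((m[q>0].mean(),round(a,2)))
    sc.sort(reverse=True);print("knob angle fits",[(round(float(s),2),float(a)) for s,a in sc[:5]])
    return im
E
python3 - <<'E'
from k import *
im=cv2.imread('pics/scene.png')
import k
real=k.capture
k.capture=lambda n:{'image':im[:,:,::-1]}
knob()
k.capture=real
im=knob();cv2.imwrite('pics/s5.png',cv2.resize(im[100:240,220:370,::-1],None,fx=4,fy=4))
E
```

```text
knob angle fits [(0.46, 0.04), (0.45, 0.06), (0.45, 0.0), (0.45, 0.12), (0.45, 0.1)]
knob angle fits [(0.48, 0.82), (0.47, 0.78), (0.47, 0.9), (0.47, 0.8), (0.47, 0.86)]
```

Request:
{"name": "apply_moves", "arguments": {"steps": [{"xyz": [2, 0, 0], "hand": 0, "angular": [0, 0, 0]}, {"xyz": [2, 0, 0], "hand": 0, "angular": [0, 0, 0]}, {"xyz": [2, 0, 0], "hand": 0, "angular": [0, 0, 0]}, {"xyz": [2, 0, 0], "hand": 0, "angular": [0, 0, 0]}, {"xyz": [0, 0, 0], "hand": 0, "angular": [0, 0, 0]}, {"xyz": [0, 0, 0], "hand": 0, "angular": [0, 0, 0]}, {"xyz": [0, 0, 0], "hand": 0, "angular": [0, 0, 0]}, {"xyz": [0, 0, 0], "hand": 0, "angular": [0, 0, 0]}, {"xyz": [0, 0, 0], "hand": 0, "angular": [0, 0, 0]}, {"xyz": [0, 0, 0], "hand": 0, "angular": [0, 0, 0]}]}}

```text
t: 15.55
eef_pos: [0.4628, -0.056, 0.1527]
orientation: [-3.135, 0.038, 1.423]
force: [-15.8, -48.4, 2.1]
opening: 0.0005
```

```bash
python3 -c "
from k import *
to(-.0426,-.0626,.15);knob()"
```

```text
t 15.55 rpy [-3.135  0.038  1.423] machine [-0.0511 -0.0869  0.1527] F [-15.78 -48.42   2.14] open 0.0005
shift mm [24.4  8.6  1.8] yaw turn 0.001
knob angle fits [(0.47, 0.94), (0.47, 0.92), (0.47, 0.9), (0.47, 0.82), (0.47, 0.96)]
```

```bash
python3 -c "
from k import *
a=capture('scene')['image'][105:235,220:350,::-1];b=capture('wrist')['image'][170:330,200:480,::-1];c=capture('top')['image'][205:290,270:390,::-1]
a=cv2.resize(a,(400,400),interpolation=2);c=cv2.resize(c,(400,283),interpolation=2);b=cv2.resize(b,(400,229),interpolation=2)
r=np.vstack([c,b])
o=np.zeros((512,800,3),np.uint8);o[:400,:400]=a;o[:512,400:]=r[:512]
cv2.imwrite('pics/s6.png',o)"
```

```text
(no output)
```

View pics/s6.png

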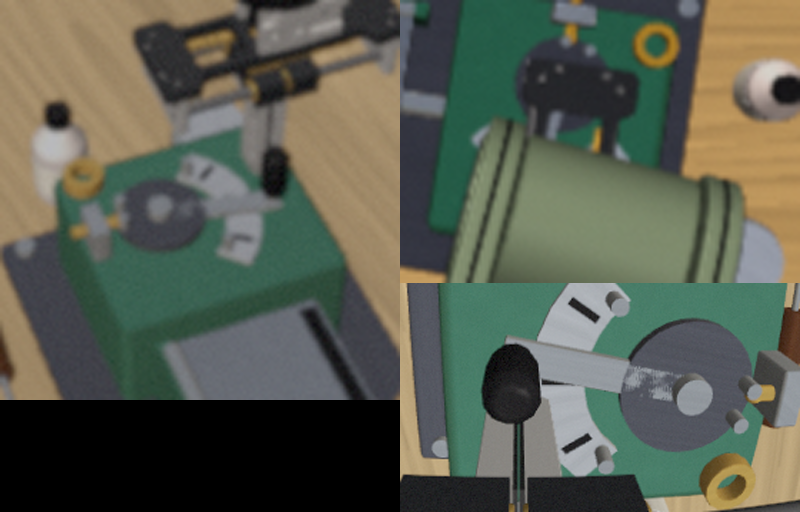

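The lever is clearly swung past slow, with the cam post at the plunger (750,388). Nothing else obstructs it and the cam is simply stiff. I continue in controlled increments.

Request:
{"name": "apply_moves", "arguments": {"steps": [{"xyz": [2, 0, 0], "hand": 0, "angular": [0, 0, 0]}, {"xyz": [2, 0, 0], "hand": 0, "angular": [0, 0, 0]}, {"xyz": [2, 0, 0], "hand": 0, "angular": [0, 0, 0]}, {"xyz": [2, 0, 0], "hand": 0, "angular": [0, 0, 0]}, {"xyz": [2, 0, 0], "hand": 0, "angular": [0, 0, 0]}, {"xyz": [0, 0, 0], "hand": 0, "angular": [0, 0, 0]}, {"xyz": [0, 0, 0], "hand": 0, "angular": [0, 0, 0]}, {"xyz": [0, 0, 0], "hand": 0, "angular": [0, 0, 0]}, {"xyz": [0, 0, 0], "hand": 0, "angular": [0, 0, 0]}, {"xyz": [0, 0, 0], "hand": 0, "angular": [0, 0, 0]}]}}

```text
t: 16.58
eef_pos: [0.4637, -0.0523, 0.1529]
orientation: [-3.135, 0.05, 1.423]
force: [-19.0, -64.8, 1.1]
opening: 0.0006
```

```bash
python3 -c "
from k import *
to(-.0426,-.0626,.15)
from plant import get_obs
s=get_obs();F,T=s['force'],s['torque'];print('line pt',np.cross(F,T)/(F@F),T)"
```

```text
t 16.5833 rpy [-3.135  0.05   1.423] machine [-0.0508 -0.0832  0.1529] F [-18.97 -64.83   1.14] open 0.0006
shift mm [20.7  8.2  1.8] yaw turn 0.001
line pt [-0.00436248 -0.0018594  -0.17773683] [-11.55154483   3.28911416   0.24911859]
```

Request:
{"name": "apply_moves", "arguments": {"steps": [{"xyz": [2, 0, 0], "hand": 0, "angular": [0, 0, 0]}, {"xyz": [2, 0, 0], "hand": 0, "angular": [0, 0, 0]}, {"xyz": [2, 0, 0], "hand": 0, "angular": [0, 0, 0]}, {"xyz": [2, 0, 0], "hand": 0, "angular": [0, 0, 0]}, {"xyz": [0, 0, 0], "hand": 0, "angular": [0, 0, 0]}, {"xyz": [0, 0, 0], "hand": 0, "angular": [0, 0, 0]}, {"xyz": [0, 0, 0], "hand": 0, "angular": [0, 0, 0]}, {"xyz": [0, 0, 0], "hand": 0, "angular": [0, 0, 0]}, {"xyz": [0, 0, 0], "hand": 0, "angular": [0, 0, 0]}, {"xyz": [0, 0, 0], "hand": 0, "angular": [0, 0, 0]}]}}

```text
t: 17.42
eef_pos: [0.4715, -0.0269, 0.1532]
orientation: [3.137, 0.012, 1.421]
force: [-0.2, -17.1, -2.1]
opening: 0.0004
```

```bash
python3 -c "
from k import *
to(-.0426,-.0626,.15)"
```

```text
t 17.4167 rpy [3.137 0.012 1.421] machine [-0.0469 -0.0569  0.1532] F [ -0.19 -17.09  -2.14] open 0.0004
shift mm [-5.7  4.3  3.3] yaw turn -0.001
```

It snapped over, and the finger is now resting at the fast-stop position. I back off and lift clear.

Request:
{"name": "apply_moves", "arguments": {"steps": [{"xyz": [-5, 0, 0], "hand": 0, "angular": [0, 0, 0]}, {"xyz": [-5, 0, 0], "hand": 0, "angular": [0, 0, 0]}, {"xyz": [-10, 0, 0], "hand": 0, "angular": [0, 0, 0]}, {"xyz": [-15, 0, 0], "hand": 0, "angular": [0, 0, 0]}, {"xyz": [-20, 0, 0], "hand": 0, "angular": [0, 0, 0]}, {"xyz": [-20, 0, -10], "hand": 0, "angular": [0, 0, 0]}, {"xyz": [0, 0, -25], "hand": 0, "angular": [0, 0, 0]}, {"xyz": [0, 0, -25], "hand": 0, "angular": [0, 0, 0]}, {"xyz": [0, 0, -25], "hand": 0, "angular": [0, 0, 0]}, {"xyz": [0, 0, -10], "hand": 0, "angular": [0, 0, 0]}]}}

```text
t: 18.25
eef_pos: [0.4609, -0.0954, 0.2511]
orientation: [3.135, 0.001, 1.422]
force: [0.8, -0.6, 0.2]
opening: 0.0003
```

Request:
{"name": "apply_moves", "arguments": {"steps": [{"xyz": [-30, 0, 0], "hand": 0, "angular": [0, 0, 0]}, {"xyz": [-30, 0, 0], "hand": 0, "angular": [0, 0, 0]}, {"xyz": [-25, 0, 0], "hand": 0, "angular": [0, 0, 0]}, {"xyz": [-20, 0, 0], "hand": 0, "angular": [0, 0, 0]}, {"xyz": [-10, 0, 0], "hand": 0, "angular": [0, 0, 0]}, {"xyz": [0, 0, 0], "hand": 0, "angular": [0, 0, 0]}, {"xyz": [0, 0, 0], "hand": 0, "angular": [0, 0, 0]}, {"xyz": [0, 0, 0], "hand": 0, "angular": [0, 0, 0]}, {"xyz": [0, 0, 0], "hand": 0, "angular": [0, 0, 0]}, {"xyz": [0, 0, 0], "hand": 0, "angular": [0, 0, 0]}]}}

```text
t: 19.08
eef_pos: [0.4422, -0.2074, 0.2474]
orientation: [3.142, -0.0, 1.423]
force: [0.0, -0.2, 1.0]
opening: 0.0006
```

```bash
python3 -c "
from k import *
to(-.0426,-.0626,.15);im=knob()
a=cv2.resize(im[100:300,190:400,::-1],(400,381));c=cv2.resize(capture('top')['image'][150:310,160:400,::-1],(400,267),interpolation=2)
o=np.zeros((381,800,3),np.uint8);o[:,:400]=a;o[:267,400:]=c
cv2.imwrite('pics/s7.png',o)"
```

```text
t 19.0833 rpy [ 3.142 -0.     1.423] machine [-0.0491 -0.2397  0.2474] F [ 0.01 -0.19  0.97] open 0.0006
shift mm [177.    6.7  97.5] yaw turn 0.001
knob angle fits [(0.49, 1.22), (0.48, 1.2), (0.48, 1.18), (0.48, 1.14), (0.48, 1.12)]
```

View pics/s7.png

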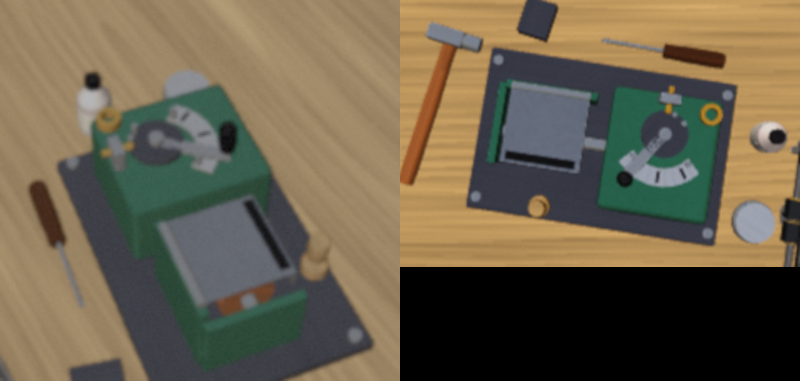

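The guard is flat, the lever is at the fast (left) stop with the knob at (625,179), the bystanders are in place and the robot is clear. I'm handing in.

```bash
python3 -c "
from plant import *
print(finish_job())"
```

```text
the job is handed in; nothing more can be done
None
```

The guard is fully down and the lever is at the fast stop. I handed the job in at about 19 s, with the robot clear of everything. The hand-in gave no verdict.

- **Guard:** I pushed it down with the shut fingertips. The force rose to 7 N at 132 mm, the height given for fully down, while the lever was still at off. The last pictures show it flat over the wheel.
- **Lever:** I pushed the knob with the outside of the fingers from off, through slow, to fast. It rested at the slow notch for several seconds on the way. After I let go, the camera fit gives about 1.2 rad (best fits 1.12 to 1.22), and the top view agrees.
- **Bystanders:** all look unmoved in the last top and scene views. I judged this by eye and did not measure it.

**What disagreed:** the lever was far stiffer than the stated 5 N or so. My first push, at normal speed, reached about 95 N at the wrist before I backed off, and the lever then fell into slow. Leaving slow took at least 67 N, so I pushed in small steps until it snapped over. Every reading was below the 120 N limit, but I only saw the force at the end of each move, so short peaks between readings could have been higher.

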